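Slide the float valve home on the test rig

TASK

On the twin-lane valve test rig, slide the carriage that carries the float valve (the one with the ball on an arm) forward along its lane, away from its push bar, until it is fully home against the end stop; push its bar at the middle, because it jams when pushed near an end. Do not lift the carriage out of its lane, leave it seated level, and leave the other carriage, with the gate valve, where it stands.

Things in the scene. Friction and masses are not known exactly. Their poses are not given: they have to be found in the camera images.
- rig: Fixed grey plate 360x360x10 mm on the bench with two lanes. Origin: centre of underside; x along the lanes to the end stops. Lane centre lines at y = +90 and -90 mm; each is two rails 320 long, 16 wide, tops 26 mm above the bench, 43 mm groove between. Dark stop (75 wide, top 60 mm above the bench) at the +x end, face at x = +145; a carriage touches it with its origin at x = +100 mm of the rig.
- float_carriage: Loose carriage (0.5-1 kg) in either lane; brass float valve, 90 mm white ball on a rod reaching forward. Origin on its centre line at rail-top height; x to the stop, z up. Slides +x 100-150 mm to home. Deck x -55..+45, 75 wide; 70 mm long shoe below runs in the groove, 1.5 mm play. Valve x -12..+39, to z 72; ball centre x 143, z 86 mm. Dry friction, about 2-6 N.
- push_bar (a point): Middle of the rear face of the float-valve carriage's push bar, at x -55, y 0, z +18 mm of the carriage (44 mm above the bench). The bar is an upright aluminium plate across the lane, 140 wide, 15 thick, from z +4 to +36 mm. Space behind is free. Pushed within 15 mm of its middle the carriage runs freely; near an end it twists and jams.
- gate_carriage: The same kind of loose carriage in the other lane, same push bar and deck, same origin and axes, but carrying a brass gate valve with a round dark handwheel 58 mm across lying flat on top (top at z 81 mm). To be left alone.

How it is judged:
At the end, for the whole second after the job is handed in: The float-valve carriage is at rest, level (within 6 degrees) and seated in its lane (in line with it within 10 degrees), its front within 12 mm of the end stop; the gate-valve carriage is within 15 mm of where it started (x of float_carriage in the frame of rig between 0.088 and 0.106 m and (y of float_carriage in the frame of rig between 0.08 and 0.1 m or y of float_carriage in the frame of rig between -0.1 and -0.08 m) and z of float_carriage in the frame of rig below 0.032 m and angle between float_carriage's own z axis and vertical below 0.1 rad and angle between the x axis of float_carriage and the x axis of rig, either way round below 0.17 rad and linear speed of float_carriage below 0.02 m/s and distance of gate_carriage from where it was at the start of the episode below 0.015 m); the robot touches nothing.
It fails at once if the float-valve carriage is lifted more than 12 mm, out of its lane (z of float_carriage in the frame of rig above 0.038 m).
It fails at once if the gate-valve carriage is moved by more than 15 mm (distance of gate_carriage from where it was at the start of the episode above 0.015 m).
It also fails if it takes over 35 s, if anything falls off the work surface, if the arm or the gripper's body presses on something with over 40 N, if the wrist force passes 120 N, or if a joint passes its speed limit or range.

ROBOT

A 6-joint arm with a two-finger parallel gripper is mounted at the origin on the work surface. World frame = base frame: x ahead of the robot, y to its left, z up, the work surface at z = 0. Lengths are in m, angles in rad, forces in N, time in s.
With the tool pointing down it reaches from about 0.35 to 0.975 m from the base axis. Payload 4.9 kg.
Tool frame: the origin (TCP) lies midway between the tips of the shut fingers; the grasp point (between the pads) lies manip.tcp_to_grasp behind it (manip.tcp_to_grasp is the distance from the TCP to the grasp point, in m); z points along the fingers, y is the line along which they close (so a half turn about z gives the same grasp; the last joint's range is limited). The gripper opens to 85 mm and grips with 20 to 120 N. Pads are 22 mm wide; open, the fingers measure 114 mm over their backs; the gripper's body (76 mm by 85 mm) begins 54 mm behind the grasp point. The pads swing forward as they close: fully open they stand 13 mm farther back than shut.
Start: joints at [-1.463, 0.053, 1.613, -0, 1.476, -0.119], TCP at [0.141, -0.609, 0.231] pointing down, gripper open.
Joint ranges: [-3.01, 3.01], [-1.01, 2.22], [0.06, 2.58], [-1.02, 4.17], [0.09, 2.62], [-3.14, 3.14]. Speed limits (rad/s): [2.57, 2.57, 3.14, 3.14, 3.14, 3.14].

INTERFACE

Orientations are given as a unit quaternion [w, x, y, z].
In Python, from plant import manip, grab_frame, calibration, job_done gives the robot as it stands.
- The arm moves only by the tool send_rows, never from a script. Its argument "rows" is a list of rows, each an object of numbers: "x", "y", "z": the shift along the tool's x, y, z normalised to -1 to 1, where 1 is 15 cm; "wx", "wy", "wz": the turn, a rotation vector about the tool's x, y, z normalised to -1 to 1, where 1 is pi/4 rad; "hand": the opening, from -1 (shut) to 1 (fully open). In form: [{"x": .., "y": .., "z": .., "wx": .., "wy": .., "wz": .., "hand": ..}, ...]. A call has exactly 10 rows; each row shifts and turns the commanded pose from where the row before left it, along the tool's axes as they then stand; what a row does not reach is not made up. A row lasts 1/12 s, in which the tool goes at most 41.7 mm and 7.16 degrees, less where a joint would pass 70% of its speed; a pose out of reach is approached as far as the arm can. A call with a number of a shift or a turn outside -1 to 1 is refused whole. A call with a gripper value outside its range is refused whole. The fingers move at their own pace and stop on an object; the grip force is fixed at half the most. Time passes only in rows, so rows that do not move let the fingers close, or fill a call up. It gives the time, the measured TCP pose, the force, the opening and the grip force at its end, in the units of the state.
- manip.state(): the state, without advancing time (a new reading comes with each control period).
- grab_frame(name): name is "side" or "top" or "wrist"; returns the picture (400x640x3 uint8, blue, green, red); there is no depth.
- calibration(name): a dict with "camera_matrix" (3x3 intrinsics, pixels), "R" (3x3) and "t" (3): a world point X has camera coordinates R X + t. Camera axes: x right, y down, z forward; pixel columns grow to the right and rows downward; lengths in m; the calibration is good to about 2 mm. A picture is of the moment at which its call begins: read the wrist's pose just before it. calibration takes no time and is no camera call; for the wrist camera it gives the pose at the moment of the call.
- job_done(): hands the job in; it is judged then, once.
The state is a dict: "time": time; "joint_pos": joint angles; "joint_vel": joint speeds; "joint_efforts": joint torques, N m; "tool_pos": TCP position; "tool_rot": TCP orientation; "contact_force": force on the tool from outside, world axes, zero at the start; "ft_torque": the same for the moment, N m; "gripper_width": opening from 0.0 (shut) to 1.0 (fully open); "grasp_force": force on a finger pad.
Only numpy, scipy, OpenCV 4.12 (cv2) and the standard library are available. Lean on these libraries where they do the work, as an engineer would, in place of code of your own. Each camera call takes 0.05 s, during which the arm holds its last target. There are 200 camera calls.

## Working session

There is one attempt and no reset: what is moved stays moved. The work goes in short steps, Python scripts to look and compute and a tool call to move; the robot and the scene stay as the last step left them, time stands still between calls to the robot, and variables do not carry over. Pictures are saved under pics/ and viewed, at most 10 in all, crops included, and the job is handed in when it is done.

Besides the shell and the picture viewer there is one more tool, called after "Request:" as name([rows], argument=value, ...), one row to a line, values as JSON. send_rows: Moves the arm, as the interface text tells. Scaled input: -1 to 1 covers 15 cm each way for a shift and pi/4 rad each way for a turn. Its arguments: {"type":"object","properties":{"rows":{"type":"array","items":{"type":"object","properties":{"x":{"type":"number","minimum":-1,"maximum":1},"y":{"type":"number","minimum":-1,"maximum":1},"z":{"type":"number","minimum":-1,"maximum":1},"wx":{"type":"number","minimum":-1,"maximum":1},"wy":{"type":"number","minimum":-1,"maximum":1},"wz":{"type":"number","minimum":-1,"maximum":1},"hand":{"type":"number"}}}}},"required":["rows"]}

```bash
mkdir -p pics
python3 - <<'E'
from plant import manip, grab_frame, calibration
import cv2,numpy as np
for n in("top","side"):
    cv2.imwrite(f"pics/{n}0.png",grab_frame(n)); c=calibration(n)
    print(n,np.round(c["camera_matrix"],1).tolist(),np.round(c["R"],3).tolist(),np.round(c["t"],3))
s=manip.state();print(s["time"],s["tool_pos"],s["tool_rot"],manip.tcp_to_grasp)
E
```

```text
top [[366.1, 0.0, 316.7], [0.0, 366.1, 195.4], [0.0, 0.0, 1.0]] [[-0.011, -1.0, -0.006], [-0.989, 0.012, -0.148], [0.148, 0.004, -0.989]] [0.05  0.558 0.624]
side [[475.6, 0.0, 321.6], [0.0, 475.6, 199.5], [0.0, 0.0, 1.0]] [[-0.969, -0.247, 0.001], [-0.123, 0.477, -0.87], [0.215, -0.844, -0.492]] [0.548 0.094 0.635]
0.1 [ 0.14046485 -0.60845474  0.2301984 ] [-9.07846927e-04  9.93576823e-01  1.13155965e-01 -2.03931660e-06] 0.0187
```

View pics/top0.png

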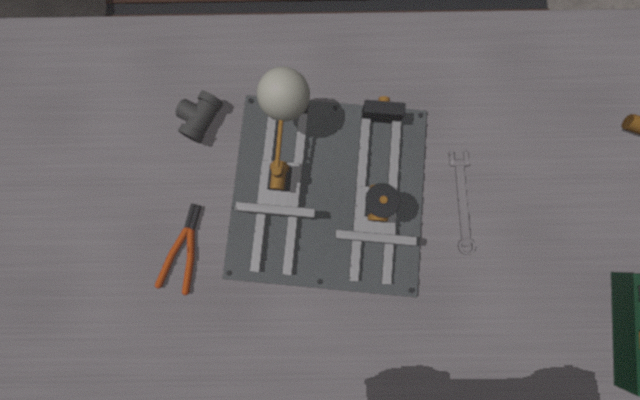

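View pics/side0.png

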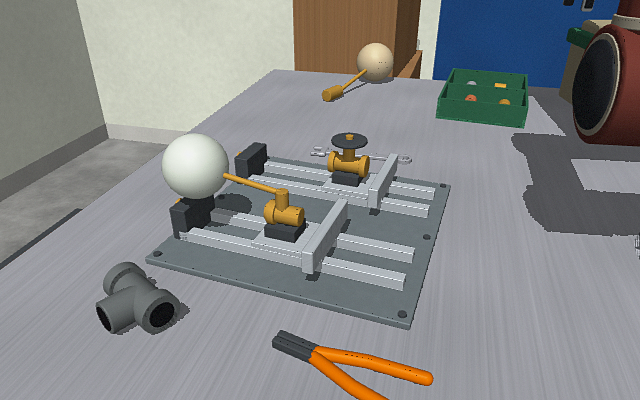

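The top view shows the float valve (white ball, 283,94) in the left lane, with its bar from (237,207) to (314,213). The gate carriage's bar runs (337,235)–(416,241). The side view confirms both carriages are seated and the space behind each bar is free.

```bash
cat > h.py <<'E'
import cv2,numpy as np
from plant import calibration
def ray(n,uv,z):
    c=calibration(n);R=np.array(c["R"]);t=np.array(c["t"]);o=-R.T@t
    d=R.T@np.linalg.inv(c["camera_matrix"])@np.array([*uv,1.]);return o+d*(z-o[2])/d[2]
E
python3 - <<'E'
from h import *
im=cv2.imread("pics/top0.png");g=cv2.cvtColor(im,cv2.COLOR_BGR2GRAY)
P=[ray("top",p,.010) for p in((247,96),(427,110),(418,296),(224,279))]
P=np.array(P);print("plate",P.round(3).tolist(),[np.linalg.norm(P[i]-P[i-1]).round(3) for i in range(4)])
ctr=P.mean(0);d=(P[0]-P[3]+P[1]-P[2]);yaw=np.arctan2(d[1],d[0]);print("centre",ctr,"yaw",yaw)
c,s=np.cos(yaw),np.sin(yaw)
loc=lambda p:(np.array([[c,s],[-s,c]])@(p-ctr)[:2]).round(4)
for nm,(x0,x1,y0,y1) in {"float":(230,320,198,222),"gate":(330,422,226,250)}.items():
    m=np.uint8(g[y0:y1,x0:x1]>140)
    m=cv2.morphologyEx(m,cv2.MORPH_OPEN,np.ones((1,25),np.uint8))
    ct=max(cv2.findContours(m,0,2)[0],key=cv2.contourArea)
    r=cv2.minAreaRect(ct);b=cv2.boxPoints(r)+[x0,y0]
    w=np.array([ray("top",p,.062) for p in b]);m_=w.mean(0)
    print(nm,b.round(1).tolist(),"sizes",np.linalg.norm(w[0]-w[1]),np.linalg.norm(w[1]-w[2]),"mid",m_,"rigloc",loc(m_))
# side view check: bar top, rear corners guessed by eye
for p in((303,271),(347,201)): print("side z.062",ray("side",p,.062))
print("ball",ray("top",(283,94),.112), loc(ray("top",(283,94),.112)))
E
```

```text
plate [[0.765, 0.18, 0.01], [0.731, -0.175, 0.01], [0.375, -0.139, 0.01], [0.409, 0.217, 0.01]] [np.float64(0.357), np.float64(0.357), np.float64(0.357), np.float64(0.357)]
centre [0.57008848 0.02084997 0.01      ] yaw -0.10165370372069697
float [[236.8, 211.2], [237.0, 205.9], [312.2, 208.6], [312.0, 214.0]] sizes 0.009396025125536006 0.132027992241198 mid [0.53075279 0.11816728 0.062     ] rigloc [-0.049   0.0928]Traceback (most recent call last):
  File "<stdin>", line 11, in <module>
ValueError: max() iterable argument is empty
```

Request:
send_rows([
  {"wz": 0.14,"hand": -1},
  {"wz": 0.14,"hand": -1},
  {"wz": 0.14,"hand": -1},
  {"x": 0.2,"hand": -1},
  {"x": 0.2,"y": -0.1,"hand": -1},
  {"x": 0.2,"y": -0.15,"hand": -1},
  {"x": 0.2,"y": -0.15,"hand": -1},
  {"x": 0.2,"y": -0.15,"hand": -1},
  {"x": 0.2,"y": -0.15,"hand": -1},
  {"x": 0.2,"y": -0.15,"hand": -1},
])

```text
invalid input at $.rows[0]: expected keys x, y, z, wx, wy, wz, hand
```

Request:
send_rows([
  {"x": 0.05,"y": -0.24,"hand": -1},
  {"x": 0.05,"y": -0.24,"hand": -1},
  {"x": 0.05,"y": -0.24,"hand": -1},
  {"x": 0.05,"y": -0.24,"hand": -1},
  {"x": 0.045,"y": -0.24,"hand": -1},
  {"y": -0.24,"hand": -1},
  {"y": -0.24,"hand": -1},
  {"y": -0.24,"hand": -1},
  {"y": -0.24,"hand": -1},
  {"y": -0.24,"hand": -1},
])

```text
invalid input at $.rows[0]: expected keys x, y, z, wx, wy, wz, hand
```

Request:
send_rows([
  {"y": -0.24,"hand": -1},
  {"y": -0.24,"hand": -1},
  {"y": -0.24,"hand": -1},
  {"y": -0.24,"hand": -1},
  {"y": -0.24,"hand": -1},
  {"y": -0.24,"hand": -1},
  {"y": -0.22,"hand": -1},
  {"hand": -1},
  {"hand": -1},
  {"hand": -1},
])

```text
invalid input at $.rows[0]: expected keys x, y, z, wx, wy, wz, hand
```

All keys are required, so I'll resend with every key filled in.

Request:
send_rows([
  {"x": 0,"y": 0,"z": 0,"wx": 0,"wy": 0,"wz": 0.14,"hand": -1},
  {"x": 0,"y": 0,"z": 0,"wx": 0,"wy": 0,"wz": 0.14,"hand": -1},
  {"x": 0,"y": 0,"z": 0,"wx": 0,"wy": 0,"wz": 0.14,"hand": -1},
  {"x": 0.2,"y": 0,"z": 0,"wx": 0,"wy": 0,"wz": 0,"hand": -1},
  {"x": 0.2,"y": -0.1,"z": 0,"wx": 0,"wy": 0,"wz": 0,"hand": -1},
  {"x": 0.2,"y": -0.15,"z": 0,"wx": 0,"wy": 0,"wz": 0,"hand": -1},
  {"x": 0.2,"y": -0.15,"z": 0,"wx": 0,"wy": 0,"wz": 0,"hand": -1},
  {"x": 0.2,"y": -0.15,"z": 0,"wx": 0,"wy": 0,"wz": 0,"hand": -1},
  {"x": 0.2,"y": -0.15,"z": 0,"wx": 0,"wy": 0,"wz": 0,"hand": -1},
  {"x": 0.2,"y": -0.15,"z": 0,"wx": 0,"wy": 0,"wz": 0,"hand": -1},
])

```text
time: 0.93
tool_pos: [0.3637, -0.5024, 0.2307]
tool_rot: [-0.0, 0.999, -0.052, -0.0]
contact_force: [0.4, -0.4, 0.9]
gripper_width: 0.0
grasp_force: 0.0
```

Request:
send_rows([
  {"x": 0.05,"y": -0.24,"z": 0,"wx": 0,"wy": 0,"wz": 0,"hand": -1},
  {"x": 0.05,"y": -0.24,"z": 0,"wx": 0,"wy": 0,"wz": 0,"hand": -1},
  {"x": 0.05,"y": -0.24,"z": 0,"wx": 0,"wy": 0,"wz": 0,"hand": -1},
  {"x": 0.05,"y": -0.24,"z": 0,"wx": 0,"wy": 0,"wz": 0,"hand": -1},
  {"x": 0.045,"y": -0.24,"z": 0,"wx": 0,"wy": 0,"wz": 0,"hand": -1},
  {"x": 0,"y": -0.24,"z": 0,"wx": 0,"wy": 0,"wz": 0,"hand": -1},
  {"x": 0,"y": -0.24,"z": 0,"wx": 0,"wy": 0,"wz": 0,"hand": -1},
  {"x": 0,"y": -0.24,"z": 0,"wx": 0,"wy": 0,"wz": 0,"hand": -1},
  {"x": 0,"y": -0.24,"z": 0,"wx": 0,"wy": 0,"wz": 0,"hand": -1},
  {"x": 0,"y": -0.24,"z": 0,"wx": 0,"wy": 0,"wz": 0,"hand": -1},
])

```text
time: 1.77
tool_pos: [0.4357, -0.1476, 0.2308]
tool_rot: [-0.0, 0.999, -0.052, -0.0]
contact_force: [0.0, -0.3, -0.1]
gripper_width: 0.002
grasp_force: 0.0
```

Request:
send_rows([
  {"x": 0,"y": -0.24,"z": 0,"wx": 0,"wy": 0,"wz": 0,"hand": -1},
  {"x": 0,"y": -0.24,"z": 0,"wx": 0,"wy": 0,"wz": 0,"hand": -1},
  {"x": 0,"y": -0.24,"z": 0,"wx": 0,"wy": 0,"wz": 0,"hand": -1},
  {"x": 0,"y": -0.24,"z": 0,"wx": 0,"wy": 0,"wz": 0,"hand": -1},
  {"x": 0,"y": -0.24,"z": 0,"wx": 0,"wy": 0,"wz": 0,"hand": -1},
  {"x": 0,"y": -0.24,"z": 0,"wx": 0,"wy": 0,"wz": 0,"hand": -1},
  {"x": 0,"y": -0.22,"z": 0,"wx": 0,"wy": 0,"wz": 0,"hand": -1},
  {"x": 0,"y": 0,"z": 0,"wx": 0,"wy": 0,"wz": 0,"hand": -1},
  {"x": 0,"y": 0,"z": 0,"wx": 0,"wy": 0,"wz": 0,"hand": -1},
  {"x": 0,"y": 0,"z": 0,"wx": 0,"wy": 0,"wz": 0,"hand": -1},
])

```text
time: 2.6
tool_pos: [0.4615, 0.0981, 0.2309]
tool_rot: [0.0, 0.999, -0.051, -0.0]
contact_force: [-0.2, -1.0, 0.1]
gripper_width: -0.003
grasp_force: 0.0
```

Request:
send_rows([
  {"x": 0,"y": -0.16,"z": 0.1,"wx": 0,"wy": 0,"wz": 0,"hand": -1},
  {"x": 0,"y": 0,"z": 0.2,"wx": 0,"wy": 0,"wz": 0,"hand": -1},
  {"x": 0,"y": 0,"z": 0.2,"wx": 0,"wy": 0,"wz": 0,"hand": -1},
  {"x": 0,"y": 0,"z": 0.2,"wx": 0,"wy": 0,"wz": 0,"hand": -1},
  {"x": 0,"y": 0,"z": 0.2,"wx": 0,"wy": 0,"wz": 0,"hand": -1},
  {"x": 0,"y": 0,"z": 0.2,"wx": 0,"wy": 0,"wz": 0,"hand": -1},
  {"x": 0,"y": 0,"z": 0.1,"wx": 0,"wy": 0,"wz": 0,"hand": -1},
  {"x": 0,"y": 0,"z": 0.05,"wx": 0,"wy": 0,"wz": 0,"hand": -1},
  {"x": 0,"y": 0,"z": 0,"wx": 0,"wy": 0,"wz": 0,"hand": -1},
  {"x": 0,"y": 0,"z": 0,"wx": 0,"wy": 0,"wz": 0,"hand": -1},
])

```text
time: 3.43
tool_pos: [0.4648, 0.1213, 0.0444]
tool_rot: [-0.0, 0.999, -0.052, 0.0]
contact_force: [-0.3, -0.3, 1.0]
gripper_width: 0.002
grasp_force: 0.0
```

Run:
```python
from plant import manip, grab_frame
import cv2,numpy as np
s=manip.state();p=s["tool_pos"];print(p)
yaw=-.1017;c,n=np.cos(yaw),np.sin(yaw);d=np.array(p[:2])-[.5701,.0208]
print("rig",c*d[0]+n*d[1],-n*d[0]+c*d[1])
cv2.imwrite("pics/side1.png",grab_frame("side"))
```

```text
[0.46479839 0.12134902 0.04440725]
rig -0.11496573308787998 0.08933875895666314
```

View pics/side1.png

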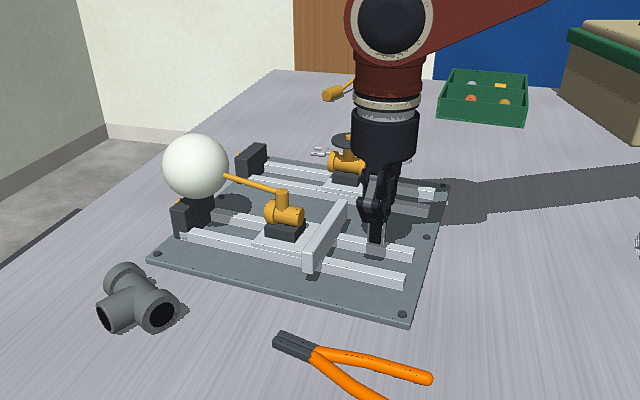

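The fingertip (375,240) stands over the groove behind the bar, centred on it to within 1 mm in rig y. I'll approach and push slowly.

Request:
send_rows([
  {"x": 0.08,"y": 0,"z": 0.03,"wx": 0,"wy": 0,"wz": 0,"hand": -1},
  {"x": 0.08,"y": 0,"z": 0,"wx": 0,"wy": 0,"wz": 0,"hand": -1},
  {"x": 0.06,"y": 0,"z": 0,"wx": 0,"wy": 0,"wz": 0,"hand": -1},
  {"x": 0.04,"y": 0,"z": 0,"wx": 0,"wy": 0,"wz": 0,"hand": -1},
  {"x": 0.04,"y": 0,"z": 0,"wx": 0,"wy": 0,"wz": 0,"hand": -1},
  {"x": 0.04,"y": 0,"z": 0,"wx": 0,"wy": 0,"wz": 0,"hand": -1},
  {"x": 0.04,"y": 0,"z": 0,"wx": 0,"wy": 0,"wz": 0,"hand": -1},
  {"x": 0.04,"y": 0,"z": 0,"wx": 0,"wy": 0,"wz": 0,"hand": -1},
  {"x": 0.04,"y": 0,"z": 0,"wx": 0,"wy": 0,"wz": 0,"hand": -1},
  {"x": 0.04,"y": 0,"z": 0,"wx": 0,"wy": 0,"wz": 0,"hand": -1},
])

```text
time: 4.32
tool_pos: [0.5367, 0.1147, 0.0391]
tool_rot: [0.0, 0.999, -0.051, -0.003]
contact_force: [-9.6, 0.9, 6.2]
gripper_width: -0.002
grasp_force: 4.6
```

Request:
send_rows([
  {"x": 0.04,"y": 0,"z": 0,"wx": 0,"wy": 0,"wz": 0,"hand": -1},
  {"x": 0.04,"y": 0,"z": 0,"wx": 0,"wy": 0,"wz": 0,"hand": -1},
  {"x": 0.04,"y": 0,"z": 0,"wx": 0,"wy": 0,"wz": 0,"hand": -1},
  {"x": 0.04,"y": 0,"z": 0,"wx": 0,"wy": 0,"wz": 0,"hand": -1},
  {"x": 0.04,"y": 0,"z": 0,"wx": 0,"wy": 0,"wz": 0,"hand": -1},
  {"x": 0.04,"y": 0,"z": 0,"wx": 0,"wy": 0,"wz": 0,"hand": -1},
  {"x": 0.04,"y": 0,"z": 0,"wx": 0,"wy": 0,"wz": 0,"hand": -1},
  {"x": 0.02,"y": 0,"z": 0,"wx": 0,"wy": 0,"wz": 0,"hand": -1},
  {"x": 0,"y": 0,"z": 0,"wx": 0,"wy": 0,"wz": 0,"hand": -1},
  {"x": 0,"y": 0,"z": 0,"wx": 0,"wy": 0,"wz": 0,"hand": -1},
])

```text
time: 5.15
tool_pos: [0.5825, 0.11, 0.0391]
tool_rot: [-0.0, 0.999, -0.051, -0.002]
contact_force: [-5.6, 0.3, 2.9]
gripper_width: -0.003
grasp_force: 2.6
```

Run:
```python
from plant import manip, grab_frame
import cv2,numpy as np
s=manip.state();p=s["tool_pos"];print(p,s["contact_force"])
yaw=-.1017;c,n=np.cos(yaw),np.sin(yaw);d=np.array(p[:2])-[.5701,.0208]
print("rig",c*d[0]+n*d[1],-n*d[0]+c*d[1])
cv2.imwrite("pics/side2.png",grab_frame("side"))
```

```text
[0.58252917 0.11002958 0.03909468] [-5.63294055  0.29816896  2.89056109]
rig 0.0033059342971139723 0.09003040512438926
```

View pics/side2.png

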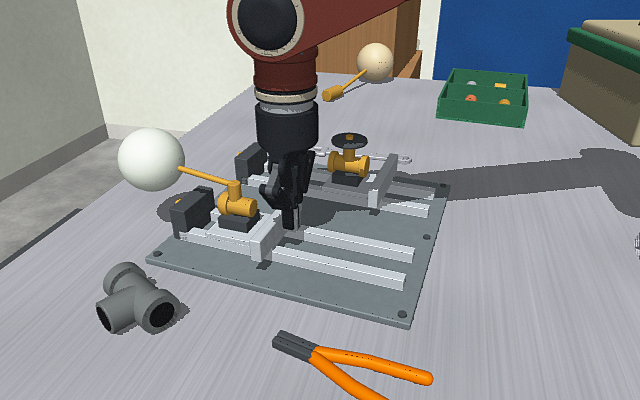

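The carriage has moved cleanly, with about 30 mm left to the stop; I'll continue gently and watch the force.

Request:
send_rows([
  {"x": 0.03,"y": 0,"z": 0,"wx": 0,"wy": 0,"wz": 0,"hand": -1},
  {"x": 0.03,"y": 0,"z": 0,"wx": 0,"wy": 0,"wz": 0,"hand": -1},
  {"x": 0.03,"y": 0,"z": 0,"wx": 0,"wy": 0,"wz": 0,"hand": -1},
  {"x": 0.03,"y": 0,"z": 0,"wx": 0,"wy": 0,"wz": 0,"hand": -1},
  {"x": 0.02,"y": 0,"z": 0,"wx": 0,"wy": 0,"wz": 0,"hand": -1},
  {"x": 0.02,"y": 0,"z": 0,"wx": 0,"wy": 0,"wz": 0,"hand": -1},
  {"x": 0.01,"y": 0,"z": 0,"wx": 0,"wy": 0,"wz": 0,"hand": -1},
  {"x": 0,"y": 0,"z": 0,"wx": 0,"wy": 0,"wz": 0,"hand": -1},
  {"x": 0,"y": 0,"z": 0,"wx": 0,"wy": 0,"wz": 0,"hand": -1},
  {"x": 0,"y": 0,"z": 0,"wx": 0,"wy": 0,"wz": 0,"hand": -1},
])

```text
time: 6.03
tool_pos: [0.6077, 0.1073, 0.0389]
tool_rot: [0.0, 0.999, -0.051, -0.002]
contact_force: [-5.6, 0.6, 1.9]
gripper_width: 0.0
grasp_force: 2.7
```

Request:
send_rows([
  {"x": 0.01,"y": 0,"z": 0,"wx": 0,"wy": 0,"wz": 0,"hand": -1},
  {"x": 0.01,"y": 0,"z": 0,"wx": 0,"wy": 0,"wz": 0,"hand": -1},
  {"x": 0.01,"y": 0,"z": 0,"wx": 0,"wy": 0,"wz": 0,"hand": -1},
  {"x": 0,"y": 0,"z": 0,"wx": 0,"wy": 0,"wz": 0,"hand": -1},
  {"x": 0,"y": 0,"z": 0,"wx": 0,"wy": 0,"wz": 0,"hand": -1},
  {"x": 0,"y": 0,"z": 0,"wx": 0,"wy": 0,"wz": 0,"hand": -1},
  {"x": 0,"y": 0,"z": 0,"wx": 0,"wy": 0,"wz": 0,"hand": -1},
  {"x": 0,"y": 0,"z": 0,"wx": 0,"wy": 0,"wz": 0,"hand": -1},
  {"x": 0,"y": 0,"z": 0,"wx": 0,"wy": 0,"wz": 0,"hand": -1},
  {"x": 0,"y": 0,"z": 0,"wx": 0,"wy": 0,"wz": 0,"hand": -1},
])

```text
time: 6.87
tool_pos: [0.612, 0.1069, 0.0389]
tool_rot: [-0.0, 0.999, -0.051, -0.002]
contact_force: [-5.9, 1.6, 3.3]
gripper_width: 0.001
grasp_force: 3.0
```

Request:
send_rows([
  {"x": 0.01,"y": 0,"z": 0,"wx": 0,"wy": 0,"wz": 0,"hand": -1},
  {"x": 0.01,"y": 0,"z": 0,"wx": 0,"wy": 0,"wz": 0,"hand": -1},
  {"x": 0,"y": 0,"z": 0,"wx": 0,"wy": 0,"wz": 0,"hand": -1},
  {"x": 0,"y": 0,"z": 0,"wx": 0,"wy": 0,"wz": 0,"hand": -1},
  {"x": 0,"y": 0,"z": 0,"wx": 0,"wy": 0,"wz": 0,"hand": -1},
  {"x": 0,"y": 0,"z": 0,"wx": 0,"wy": 0,"wz": 0,"hand": -1},
  {"x": 0,"y": 0,"z": 0,"wx": 0,"wy": 0,"wz": 0,"hand": -1},
  {"x": 0,"y": 0,"z": 0,"wx": 0,"wy": 0,"wz": 0,"hand": -1},
  {"x": 0,"y": 0,"z": 0,"wx": 0,"wy": 0,"wz": 0,"hand": -1},
  {"x": 0,"y": 0,"z": 0,"wx": 0,"wy": 0,"wz": 0,"hand": -1},
])

```text
time: 7.7
tool_pos: [0.6122, 0.107, 0.039]
tool_rot: [0.0, 0.999, -0.051, -0.006]
contact_force: [-17.4, 1.4, 10.9]
gripper_width: 0.0
grasp_force: 8.3
```

Run:
```python
from plant import grab_frame
import cv2
im=grab_frame("side");cv2.imwrite("pics/side3.png",cv2.resize(im[140:300,100:340],None,fx=3,fy=3,interpolation=cv2.INTER_CUBIC))
```

```text
(no output)
```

View pics/side3.png

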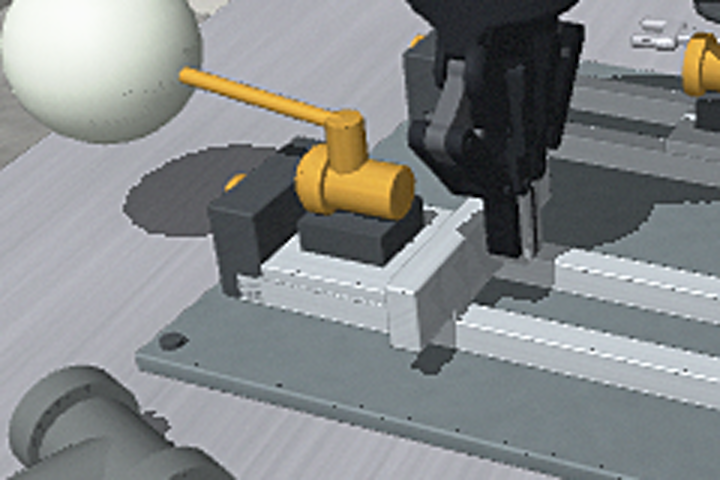

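The tool stalled and the force rose to 17 N. In the crop the deck front meets the dark stop at about (262,270), level, and the rear face works out at rig x ≈ 0.044 against 0.045 expected. I'll back off and raise the tool.

Request:
send_rows([
  {"x": -0.03,"y": 0,"z": 0,"wx": 0,"wy": 0,"wz": 0,"hand": -1},
  {"x": -0.1,"y": 0,"z": 0,"wx": 0,"wy": 0,"wz": 0,"hand": -1},
  {"x": -0.15,"y": 0,"z": 0,"wx": 0,"wy": 0,"wz": 0,"hand": -1},
  {"x": -0.15,"y": 0,"z": 0,"wx": 0,"wy": 0,"wz": 0,"hand": -1},
  {"x": -0.1,"y": 0,"z": 0,"wx": 0,"wy": 0,"wz": 0,"hand": -1},
  {"x": 0,"y": 0,"z": -0.2,"wx": 0,"wy": 0,"wz": 0,"hand": -1},
  {"x": 0,"y": 0,"z": -0.2,"wx": 0,"wy": 0,"wz": 0,"hand": -1},
  {"x": 0,"y": 0,"z": -0.2,"wx": 0,"wy": 0,"wz": 0,"hand": -1},
  {"x": 0,"y": 0,"z": 0,"wx": 0,"wy": 0,"wz": 0,"hand": -1},
  {"x": 0,"y": 0,"z": 0,"wx": 0,"wy": 0,"wz": 0,"hand": -1},
])

```text
time: 8.58
tool_pos: [0.5396, 0.1147, 0.1324]
tool_rot: [-0.0, 0.999, -0.052, 0.004]
contact_force: [-0.1, -0.6, -0.6]
gripper_width: -0.0
grasp_force: 0.0
```

Run:
```python
from plant import grab_frame
import cv2
cv2.imwrite("pics/side4.png",grab_frame("side"))
```

```text
(no output)
```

View pics/side4.png

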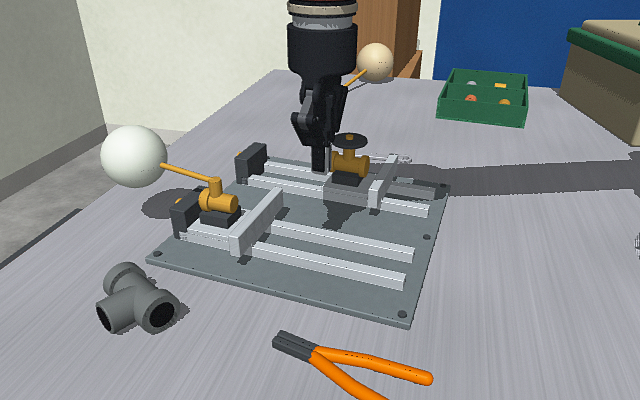

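The carriage is against its stop at (188,225) and sits level. The gate carriage is unmoved (bar still at 383,180), and the arm is clear with zero contact force.

```bash
python3 -c "
from plant import job_done
print(job_done())"
```

```text
the job is handed in; nothing more can be done
None
```

I pushed the float-valve carriage home against its end stop; it looks level in its lane, the gate-valve carriage looks unmoved, the arm is clear, and the job was handed in (no verdict was returned).

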